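# Wind the bench timer and hold a slide flush on a sloped stage

## Task

First wind the bench timer: turn its wing key clockwise until it comes to its stop, which takes several partial turns. Then pick up the slide carrier by its fin, tilt it to match the sloped stage, and hold it flush on both rails, centred and in line with the plate, pressing the sprung stage part of the way down but not to its stop. The program finishes while still holding it pressed there; leave everything else on the bench where it is.

Things in the scene. Friction and masses are not known exactly. Their poses are not given: they have to be found in the camera images.
- wind_key (a joint): Turn of the timer's key in rad: grows clockwise seen from above, from 0 (run down) to its stop at 2.8 (fully wound). Starts between 0 and 0.6. It turns stiffly (about 0.1 N m) and friction keeps it where it is left. The timer's grey housing is 90 x 90 mm and 55 mm high with a round metal dial (72 mm across, 4 mm thick) on top; it is fixed to the bench.
- key_grip (a point): Centre of the key's flat steel wing, on the turning axis (vertical), 88 mm above the bench. The wing stands upright: 46 mm long along this point's x, 10 mm thick along y, 30 mm high; its lower edge is 14 mm above the dial. The point turns with the key.
- slide_mid (a point): Centre of the loose slide carrier (55 to 100 g), half-way up its 40 mm height. An aluminium plate 80 mm (x) x 44 mm (y) x 5 mm with two small glass windows, and on its middle an upright black grip fin 30 mm (x) x 12 mm (y), rising 35 mm above the plate. It starts flat on the bench. x along the plate's length, z up through the fin.
- slide_under (a point): Middle of the carrier's flat underside, 20 mm below slide_mid; same axes.
- slide: The whole slide carrier, origin and axes as slide_under.
- stage_face (a point): Centre of the stage's sloped face (the plane of its two rails' tops), 106 mm above the bench. z is the face's normal, x runs up the slope, y is level. Black plate 104 mm (x) x 64 mm (y) x 8 mm, its top 5 mm below the rails' tops, low end towards the robot. Slope locked at 0.15 to 0.40 rad; pressed off balance, the plate itself rocks about y up to 0.08 rad either way on a soft mount (2.5 N m/rad).
- rail_low: Steel support rail across the plate near its low end: 50 mm long along y, 8 mm wide; origin at the middle of its top, 28 mm down the slope from stage_face.
- rail_high: The same rail near the high end, 28 mm up the slope from stage_face.
- stage_press (a joint): How far the sprung stage is pressed straight down, in m: 0 at rest, stop at 0.015. It starts to move at about 2.5 N and gives 1 mm for each further 0.5 N; it springs back when let go. The stage's grey base, 130 x 110 mm, is fixed to the bench.
- dish: Bystander: clear shallow dish, 90 mm across, 16 mm high; origin under its centre.
- reagent: Bystander: amber glass bottle, 44 mm across, 85 mm high; origin under its centre.
- jar: Bystander: glass jar with white lid, 60 mm across, 70 mm high; origin under its centre.
- slide_box: Bystander: grey slide box 90 x 170 x 32 mm; origin under its centre.
- spare_slide: Bystander: plain glass slide without a fin, 76 x 44 x 5 mm; origin under its centre.
- beaker: Bystander: glass beaker, 68 mm across, 85 mm high; origin under its centre.
- pencil: Bystander: pencil, 150 mm long (x), 8 mm thick; origin under its centre.
Things that resemble listed ones, but are neither listed nor needed, are in the scene too. What is shaped like the part that bears wind_key but orange is not meant.

How it is judged:
By the outcome, as a careful person would: the job done as asked, in the order asked, and still so for the second after the job is handed in, while the arm keeps its last pose, push and grip.
It also fails if it takes over 54 s, if anything falls off the work surface, if the arm or the gripper's body presses on something with over 40 N, if the wrist force passes 120 N, or if a joint passes its speed limit or range.

## Robot

A 7-joint arm with a two-finger parallel gripper is mounted at the origin on the work surface. World frame = base frame: x ahead of the robot, y to its left, z up, the work surface at z = 0. Lengths are in m, angles in rad, forces in N, time in s.
With the tool pointing down it reaches from about 0.4 to 0.85 m from the base axis. Payload 10.4 kg.
Tool frame: the origin (TCP) lies between the finger pads; the fingertips stand manip.tcp_to_tips ahead of it and the grasp point (between the pads) lies 2 mm behind it (manip.tcp_to_tips is the distance from the TCP to the fingertips, in m); y points along the fingers, z is the direction in which the jaws open and shut, and the axes are right-handed (so a half turn about y gives the same grasp; the last joint's range is limited). The gripper opens to 85 mm and grips with 20 to 120 N. Pads are 22 mm wide; open, the fingers measure 114 mm over their backs; the gripper's body (76 mm by 85 mm) begins 54 mm behind the grasp point. The pads swing forward as they close: fully open they stand 13 mm farther back than shut.
Start: joints at [-1.155, 0.332, -0.065, 1.46, 0.022, 1.35, -0.088], TCP at [0.266, 0.566, 0.248] pointing down, gripper open.
Joint ranges: [-2.6, 2.6], [-0.5, 2.12], [-1.47, 1.34], [0.16, 2.42], [-1.27, 4.41], [0.06, 2.06], [-2.6, 2.6]. Speed limits (rad/s): [2.22, 2.22, 2.79, 2.79, 3.14, 3.14, 3.14].

## Interface

Orientations are given as a unit quaternion [x, y, z, w].
In Python, from workcell import manip gives the robot as it stands. The module is installed in compiled form; this text tells all that it offers.
- The arm moves only by the tool move_arm, never from a script. Its argument "increments" is a list of rows, each an object with "offset": the shift along the tool's x, y, z in m, a list of three; "yaw": the turn about the tool's y in degrees; "jaw": the closure in counts, from 0 (fully open) to 255 (shut). In form: [{"offset": [tx, ty, tz], "yaw": yaw, "jaw": jaw}, ...]. A call has 1 to 10 rows; each row is the pose to reach, as a shift and turn from the pose measured when the call began, along the tool's axes at that moment; what a row does not reach only later rows make up. A row lasts 1/12 s, in which the tool goes at most 41.7 mm and 7.16 degrees, less where a joint would pass 70% of its speed; a pose out of reach is approached as far as the arm can. A call with a gripper value outside its range is refused whole. The fingers move at their own pace and stop on an object; "squeeze" is the grip in N (left out, the last holds). Time passes only in rows, so rows that repeat a pose let the fingers close. It gives the time, the measured TCP pose, the force and the opening at its end, in the units of the state.
- manip.get_obs(): the state, without advancing time (a new reading comes with each control period).
- manip.camera(name): name is "scene" or "top"; returns a dict with "pixels" (480x640x3 uint8, red, green, blue), "depth" (480x640 float32, m along the optical axis (not along the pixel's ray), 0 where there is no reading), "intrinsics" (3x3 intrinsics, pixels), "R" (3x3) and "t" (3): a world point X has camera coordinates R X + t. Camera axes: x right, y down, z forward; pixel columns grow to the right and rows downward; lengths in m; the calibration is good to about 2 mm. A picture is of the moment at which its call begins.
- manip.hand_in(): hands the job in, once; it reports no verdict.
Trained networks look in a picture, given as the dict that the camera call returned (one of the last four; its "shot" number tells which), for a name from the list of things; names that differ only in an ending like _2 or _b are one class to them, and where a whole thing is asked for, a point or a joint stands for the part that bears it (a point fixed in the world has none). Each returns a list of dicts, best first, with "confidence" (0 to 1); they miss things now and then, are a little off and sometimes report something else, mostly with a low value. They report only what shows in the picture. A call takes as long as a camera call. They do not tell look-alikes from the thing itself.
- manip.recognise(picture, query): "bbox" ([left, top, right, bottom] in pixels, round what is visible of it).
- manip.spot_point(picture, query): "centre" ([column, row] in pixels: a listed point, or the origin of a listed thing).
The state is a dict: "clock": time; "joint_pos": joint angles; "joint_velocities": joint speeds; "tau": joint torques, N m; "position": TCP position; "ee_rot": TCP orientation; "ft_force": force on the tool from outside, world axes, zero at the start; "torque": the same for the moment, N m; "grip_width": opening from 0.0 (shut) to 1.0 (fully open).
Only numpy, scipy, OpenCV 4.12 (cv2) and the standard library are available. Lean on these libraries where they do the work, as an engineer would, in place of code of your own. Each camera call takes 0.05 s, during which the arm holds its last target. There are 200 camera calls.

## Working session

There is one attempt and no reset: what is moved stays moved. The work goes in short steps, Python scripts to look and compute and a tool call to move; the robot and the scene stay as the last step left them, time stands still between calls to the robot, and variables do not carry over. Pictures are saved under pics/ and viewed, about 8 in all and at most 12, crops included, and the job is handed in when it is done.

Besides the shell and the picture viewer there is one more tool, called after "Emit:" by a JSON object that holds its "op" and its "data". move_arm: Moves the arm, as the interface text tells. Its arguments: {"type":"object","properties":{"increments":{"type":"array","items":{"type":"object","properties":{"offset":{"type":"array","items":{"type":"number"}},"yaw":{"type":"number"},"jaw":{"type":"number"}}}},"squeeze":{"type":"number"}},"required":["increments"]}

```bash
mkdir -p pics
cat > h.py <<'E'
from workcell import manip
import numpy as np, cv2
from scipy.spatial.transform import Rotation as Ro
def shot(n,save=None):
    p=manip.camera(n)
    if save: cv2.imwrite(f'pics/{save}.png',p['pixels'][:,:,::-1])
    return p
def cloud(p):
    K=p['intrinsics'];v,u=np.mgrid[:480,:640];d=p['depth']
    c=np.stack([(u-K[0,2])/K[0,0]*d,(v-K[1,2])/K[1,1]*d,d],-1)
    return (c-p['t'])@p['R']
def atz(p,uv,z):
    K=p['intrinsics'];r=p['R'].T@np.array([(uv[0]-K[0,2])/K[0,0],(uv[1]-K[1,2])/K[1,1],1]);c=-p['R'].T@p['t']
    return c+r*(z-c[2])/r[2]
def px(p,X):
    c=p['R']@np.array(X)+p['t'];c=p['intrinsics']@c;return c[:2]/c[2]
def state():
    o=manip.get_obs();print({k:np.round(o[k],3).tolist() for k in('clock','joint_pos','position','ee_rot','ft_force','torque','grip_width')})
    print(np.round(Ro.from_quat(o['ee_rot']).as_matrix(),3).tolist());return o
E
python3 - <<'E'
from h import *
print(manip.tcp_to_tips);state()
Z=dict(key_grip=.088,wind_key=.088,slide_mid=.02,slide_under=.0,stage_face=.106,rail_low=.1,rail_high=.11,dish=0,reagent=0,jar=0,slide_box=0,spare_slide=0,beaker=0,pencil=0)
for n in('top','scene'):
    p=shot(n,n+'0');print(n,'cam',np.round(-p['R'].T@p['t'],3))
    for q,z in Z.items():
        try:
            for r in manip.spot_point(p,q)[:4]: print(q,np.round(r['confidence'],2),np.round(r['centre']),np.round(atz(p,r['centre'],z),3))
        except Exception as e: print(q,e)
E
```

```text
0.017
{'clock': 0.0, 'joint_pos': [-1.155, 0.333, -0.065, 1.461, 0.022, 1.35, -0.088], 'position': [0.265, 0.565, 0.248], 'ee_rot': [0.691, -0.154, 0.154, -0.69], 'ft_force': [0.126, 0.924, 0.664], 'torque': [-0.017, -0.004, -0.018], 'grip_width': 1.002}
[[0.905, -0.001, 0.425], [-0.425, -0.001, 0.905], [0.0, -1.0, -0.001]]
top cam [ 0.537 -0.064  0.968]
key_grip 0.88 [522. 274.] [ 0.495 -0.391  0.088]
key_grip 0.69 [432. 276.] [ 0.493 -0.241  0.088]
wind_key it knows: beaker, dish, jar, key_grip, pencil, rail_high, rail_low, reagent, slide, slide_box, slide_mid, slide_under, spare_slide, stage_face
slide_mid 0.55 [173. 279.] [0.491 0.222 0.02 ]
slide_under 0.88 [176. 280.] [0.489 0.222 0.   ]
stage_face 0.73 [298. 254.] [ 0.534 -0.014  0.106]
rail_low 0.66 [300. 271.] [ 0.507 -0.017  0.1  ]
rail_low 0.43 [172. 279.] [0.495 0.198 0.1  ]
rail_high 0.48 [296. 241.] [ 0.557 -0.012  0.11 ]
dish 0.67 [227. 152.] [0.729 0.123 0.   ]
reagent 0.57 [388. 133.] [ 0.76  -0.181  0.   ]
reagent 0.57 [465. 151.] [ 0.722 -0.326  0.   ]
jar 0.92 [285. 132.] [0.766 0.013 0.   ]
slide_box 0.62 [157. 1
[... 666 characters left out ...]
87 [332. 220.] [ 0.526 -0.014  0.106]
stage_face 0.42 [481. 304.] [0.832 0.208 0.106]
rail_low 0.6 [327. 220.] [ 0.52  -0.024  0.1  ]
rail_low 0.29 [274. 342.] [ 0.842 -0.188  0.1  ]
rail_high 0.6 [338. 226.] [ 0.555 -0.007  0.11 ]
dish 0.57 [418. 307.] [ 0.725  0.132 -0.   ]
jar 0.55 [371. 332.] [0.771 0.016 0.   ]
slide_box 0.83 [479. 303.] [ 0.738  0.263 -0.   ]
slide_box 0.59 [204. 333.] [ 0.709 -0.32   0.   ]
spare_slide 0.9 [279. 229.] [ 0.409 -0.124  0.   ]
beaker 0.74 [206. 334.] [ 0.712 -0.316  0.   ]
beaker 0.51 [327. 218.] [ 0.389  0.003 -0.   ]
pencil 0.76 [376. 212.] [0.387 0.13  0.   ]
pencil 0.66 [416. 307.] [ 0.724  0.127 -0.   ]
pencil 0.39 [279. 231.] [ 0.418 -0.123  0.   ]
```

View pics/top0.png

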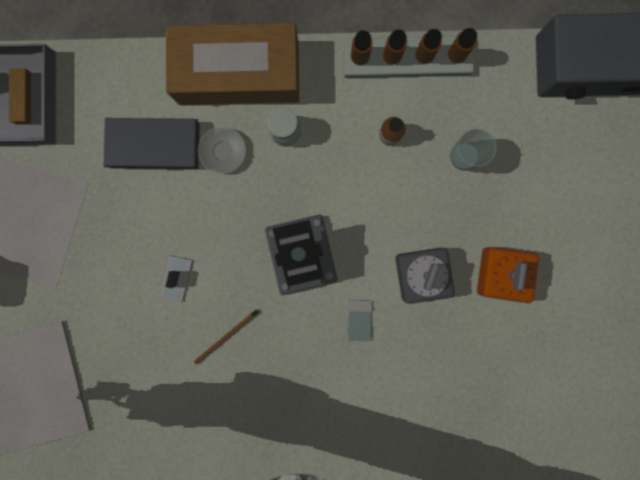

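Run:
```python
import cv2,numpy as np
a=cv2.imread('pics/top0.png')
t=cv2.resize(a[220:330,380:580],None,fx=4,fy=4,interpolation=2)[:300*2]
s=cv2.resize(a[190:330,120:360],None,fx=3.33,fy=3.33,interpolation=2)
o=np.zeros((600,800,3),np.uint8)
t=cv2.resize(a[235:315,390:570],(560,249),interpolation=2);s=cv2.resize(a[205:310,130:355],(720,336),interpolation=2)
o[:249,:560]=t;o[255:591,:720]=s
cv2.imwrite('pics/c0.png',o)
```

```text
(no output)
```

View pics/c0.png

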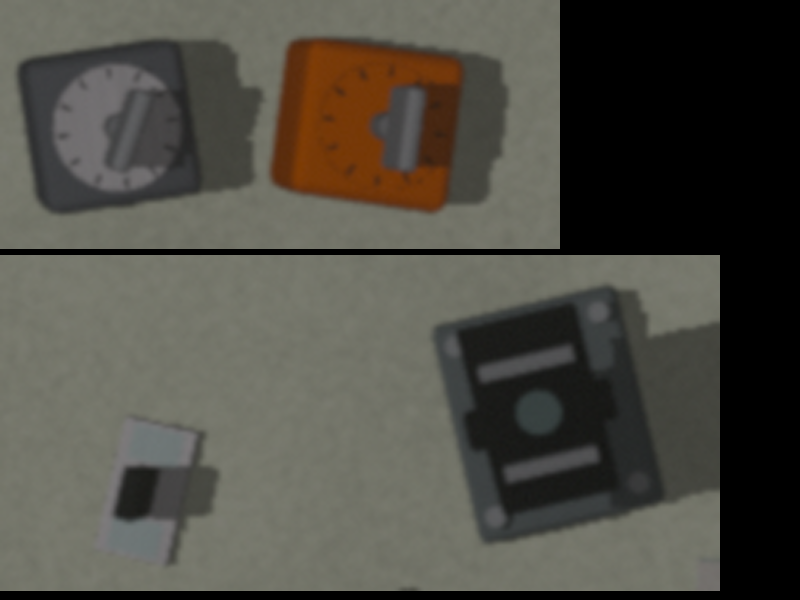

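The pictures show the grey timer at about (430,275), the orange look-alike at (520,274), the carrier at (177,279) and the stage at (299,255). I'll measure them from depth next.

Run:
```python
from h import *
def rect(P):
    c,(w,h),a=cv2.minAreaRect((P[:,:2]*1000).astype(np.float32));b=cv2.boxPoints((c,(w,h),a))
    e=[b[1]-b[0],b[2]-b[1]];L=max(e,key=np.linalg.norm);return np.round(c,1),round(w,1),round(h,1),round(np.degrees(np.arctan2(L[1],L[0])),1)
for n in('top','scene'):
    p=shot(n);C=cloud(p).reshape(-1,3);rgb=p['pixels'].reshape(-1,3);ok=p['depth'].ravel()>0
    def box(c,r,z0,z1): return ok&(np.hypot(C[:,0]-c[0],C[:,1]-c[1])<r)&(C[:,2]>z0)&(C[:,2]<z1)
    for nm,c,r,a,b in(('key',(.494,-.24),.05,.09,.12),('keyall',(.494,-.24),.05,.068,.12),('dial',(.494,-.24),.09,.045,.065),('fin',(.49,.222),.05,.03,.05),('plate',(.49,.222),.07,.0028,.012)):
        P=C[box(c,r,a,b)]
        if len(P)>5: print(n,nm,len(P),rect(P),np.round(P.mean(0),4),'z',np.round(np.percentile(P[:,2],[5,50,95]),4))
    m=box((.53,-.014),.075,.07,.14);P=C[m];g=rgb[m].astype(int).sum(1)
    D=P[g<110];D=D if len(D)>50 else P
    for _ in range(4):
        c=D.mean(0);nn=np.linalg.svd(D-c,full_matrices=False)[2][2];nn*=np.sign(nn[2]);d=(D-c)@nn;D=D[abs(d)<.004]
    print(n,'stage dark',len(D),np.round(c,4),np.round(nn,3),'slope',np.arccos(nn[2]),'az up',np.degrees(np.arctan2(-nn[1],-nn[0])),rect(D),'std',d.std())
    dd=(P-c)@nn; B=P[(dd>-.003)&(dd<.009)];print('plate rect',len(B),rect(B),B[:,2].min(),B[:,2].max())
    h=P[(dd>.002)&(dd<.012)]
    print('above',len(h),np.round(np.percentile((h-c)@nn,[10,50,90]),4))
    np.savez(f'{n}.npz',pixels=p['pixels'],depth=p['depth'],K=p['intrinsics'],R=p['R'],t=p['t'])
```

```text
top key 200 (array([ 492.9, -238.2]), 10.5, 45.6, np.float32(-21.2)) [ 0.4932 -0.2373  0.1014] z [0.0924 0.1026 0.1052]
top keyall 251 (array([ 493.4, -237. ]), 13.1, 45.6, np.float32(-21.3)) [ 0.4934 -0.2365  0.0971] z [0.0763 0.1017 0.1051]
top dial 2304 (array([ 492.7, -238.4]), 90.2, 90.6, np.float32(-82.2)) [ 0.4934 -0.2359  0.0566] z [0.0504 0.0569 0.0615]
top fin 132 (array([491.9, 220.9]), 12.7, 30.2, np.float32(-14.0)) [0.4923 0.2197 0.0394] z [0.0327 0.0401 0.0433]
top plate 1225 (array([490.1, 220.9]), 135.7, 136.4, np.float32(-0.6)) [0.4924 0.2202 0.0054] z [0.0029 0.0052 0.0086]
top stage dark 1652 [ 0.5365 -0.0147  0.1024] [-0.264 -0.061  0.963] slope 0.274615399329414 az up 13.019163391241005 (array([536. , -14.7]), 99.7, 79.0, np.float32(11.4)) std 0.0014919109327529026
plate rect 2297 (array([535.3, -14.6]), 100.5, 79.2, np.float32(13.1)) 0.08535633864705462 0.11891445533867537
above 529 [0.0022 0.0035 0.0064]
scene key 98 (array([ 494.1, -236.1]), 10.1, 50.6, np.float32(-19.5)) [ 0.4966 -0.236   0.1001] z [0.0917 0.1015 0.1053]
scene keyall 160 (array([ 494.5, -235.1]), 12.6, 50.5, np.float32(-20.1)) [ 0.4981 -0.2356  0.0927] z [0.0755 0.0951 0.1048]
scene dial 1005 (array([ 495. , -236.2]), 93.4, 90.7, np.float32(8.0)) [ 0.5049 -0.2363  0.0561] z [0.0478 0.0565 0.0619]
scene fin 61 (array([494.2, 222.6]), 12.5, 36.0, np.float32(-15.4)) [0.4967 0.2216 0.0391] z [0.0317 0.0399 0.0435]
scene plate 555 (array([492.2, 221.4]), 133.9, 136.9, np.float32(-82.1)) [0.4953 0.2225 0.0052] z [0.003  0.0049 0.0089]
scene stage dark 157 [ 0.5693 -0.009   0.1094] [-0.28  -0.149  0.948] slope 0.32282727363618774 az up 28.068892166556324 (array([555.9,  -8.5]), 65.5, 73.9, np.float32(-71.6)) std 0.0017168286153925651
plate rect 633 (array([536.7, -12.4]), 107.1, 80.3, np.float32(5.9)) 0.0847582727356532 0.11896916573917973
above 457 [0.0029 0.0051 0.0086]
```

```bash
cat >> h.py <<'E'
def goal(X,zang=None):
    o=manip.get_obs();R=Ro.from_quat(o['ee_rot']).as_matrix();D=R.T@(np.array(X)-o['position'])
    a=np.degrees(np.arctan2(R[1,2],R[0,2]));y=0 if zang is None else (a-zang+180)%360-180
    print('offset',np.round(D,4).tolist(),'yaw',round(y,2),'now zang',round(a,2))
E
python3 - <<'E'
from h import *
goal([.5,.25,.248]);goal([.4935,-.2378,.2],68.8)
E
```

```text
offset [0.3464, 0.0003, -0.1863] yaw 0 now zang 64.86
offset [0.5478, 0.0482, -0.6306] yaw -3.94 now zang 64.86
```

Emit:
{"op": "move_arm", "data": {"increments": [{"offset":[0.346,0,-0.186],"yaw":-4,"jaw":0},{"offset":[0.346,0,-0.186],"yaw":-4,"jaw":0},{"offset":[0.346,0,-0.186],"yaw":-4,"jaw":0},{"offset":[0.346,0,-0.186],"yaw":-4,"jaw":0},{"offset":[0.346,0,-0.186],"yaw":-4,"jaw":0},{"offset":[0.346,0,-0.186],"yaw":-4,"jaw":0},{"offset":[0.346,0,-0.186],"yaw":-4,"jaw":0},{"offset":[0.346,0,-0.186],"yaw":-4,"jaw":0},{"offset":[0.5478,0.03,-0.6306],"yaw":-4,"jaw":0},{"offset":[0.5478,0.03,-0.6306],"yaw":-4,"jaw":0}]}}

```text
clock: 2.33
position: [0.4696, 0.2131, 0.2435]
ee_rot: [-0.695, 0.13, -0.13, 0.695]
ft_force: [0.4, -0.4, 0.0]
grip_width: 1.001
```

Run:
```python
from h import *
state();goal([.4935,-.2378,.2],68.8)
```

```text
{'clock': 2.333, 'joint_pos': [-0.679, 0.089, 0.175, 1.764, -0.016, 1.29, 0.701], 'position': [0.47, 0.213, 0.243], 'ee_rot': [-0.695, 0.13, -0.13, 0.695], 'ft_force': [0.435, -0.363, 0.049], 'torque': [-0.001, -0.013, 0.051], 'grip_width': 1.001}
[[0.932, 0.0, 0.361], [-0.361, 0.0, 0.932], [0.0, -1.0, 0.0]]
offset [0.1853, 0.0435, -0.4117] yaw 0.01 now zang 68.81
```

Emit:
{"op": "move_arm", "data": {"increments": [{"offset":[0.1853,0.04,-0.4117],"yaw":0,"jaw":0},{"offset":[0.1853,0.04,-0.4117],"yaw":0,"jaw":0},{"offset":[0.1853,0.04,-0.4117],"yaw":0,"jaw":0},{"offset":[0.1853,0.04,-0.4117],"yaw":0,"jaw":0},{"offset":[0.1853,0.04,-0.4117],"yaw":0,"jaw":0},{"offset":[0.1853,0.04,-0.4117],"yaw":0,"jaw":0},{"offset":[0.1853,0.04,-0.4117],"yaw":0,"jaw":0},{"offset":[0.1853,0.04,-0.4117],"yaw":0,"jaw":0},{"offset":[0.1853,0.04,-0.4117],"yaw":0,"jaw":0},{"offset":[0.1853,0.04,-0.4117],"yaw":0,"jaw":0}]}}

```text
clock: 3.17
position: [0.4912, -0.2013, 0.2072]
ee_rot: [-0.695, 0.129, -0.13, 0.695]
ft_force: [1.2, 0.5, 0.3]
grip_width: 1.0
```

Run:
```python
from h import *
state();goal([.4935,-.2378,.086],68.8)
```

```text
{'clock': 3.167, 'joint_pos': [-0.212, 0.157, 0.571, 1.794, -0.091, 1.215, 1.586], 'position': [0.491, -0.201, 0.207], 'ee_rot': [-0.695, 0.129, -0.13, 0.695], 'ft_force': [1.231, 0.465, 0.341], 'torque': [0.013, -0.048, -0.01], 'grip_width': 1.0}
[[0.932, 0.001, 0.361], [-0.361, 0.0, 0.932], [0.001, -1.0, 0.001]]
offset [0.0151, 0.1212, -0.0333] yaw 0.03 now zang 68.83
```

Emit:
{"op": "move_arm", "data": {"increments": [{"offset":[0.0151,0.02,-0.0333],"yaw":0,"jaw":0},{"offset":[0.0151,0.05,-0.0333],"yaw":0,"jaw":0},{"offset":[0.0151,0.09,-0.0333],"yaw":0,"jaw":0},{"offset":[0.0151,0.121,-0.0333],"yaw":0,"jaw":0},{"offset":[0.0151,0.121,-0.0333],"yaw":0,"jaw":0},{"offset":[0.0151,0.121,-0.0333],"yaw":0,"jaw":120},{"offset":[0.0151,0.121,-0.0333],"yaw":0,"jaw":255},{"offset":[0.0151,0.121,-0.0333],"yaw":0,"jaw":255},{"offset":[0.0151,0.121,-0.0333],"yaw":0,"jaw":255},{"offset":[0.0151,0.121,-0.0333],"yaw":0,"jaw":255}], "squeeze": 50}}

```text
clock: 4.0
position: [0.4943, -0.2379, 0.0877]
ee_rot: [-0.695, 0.128, -0.131, 0.695]
ft_force: [0.0, -0.8, 0.2]
grip_width: 0.296
```

Run:
```python
from h import *
state();goal([.4935,-.2378,.086],68.8)
```

```text
{'clock': 4.0, 'joint_pos': [-0.114, 0.346, 0.565, 1.872, -0.222, 0.982, 1.749], 'position': [0.494, -0.238, 0.088], 'ee_rot': [-0.695, 0.128, -0.131, 0.695], 'ft_force': [0.03, -0.832, 0.175], 'torque': [-0.024, 0.011, -0.018], 'grip_width': 0.296}
[[0.933, 0.004, 0.361], [-0.361, -0.0, 0.933], [0.004, -1.0, 0.001]]
offset [-0.0008, 0.0017, -0.0002] yaw 0.04 now zang 68.84
```

Emit:
{"op": "move_arm", "data": {"increments": [{"offset":[0,0,0],"yaw":0,"jaw":255},{"offset":[0,0,0],"yaw":0,"jaw":255},{"offset":[0,0,0],"yaw":0,"jaw":255},{"offset":[0,0,0],"yaw":0,"jaw":255},{"offset":[0,0,0],"yaw":4,"jaw":255},{"offset":[0,0,0],"yaw":9,"jaw":255},{"offset":[0,0,0],"yaw":14,"jaw":255},{"offset":[0,0,0],"yaw":19,"jaw":255},{"offset":[0,0,0],"yaw":24,"jaw":255},{"offset":[0,0,0],"yaw":24,"jaw":255}]}}

```text
clock: 4.83
position: [0.494, -0.2389, 0.0882]
ee_rot: [-0.652, 0.272, -0.275, 0.652]
ft_force: [-4.4, -3.0, 6.8]
grip_width: 0.14
```

Run:
```python
from h import *
state();goal([.4935,-.2378,.088],44.8)
```

```text
{'clock': 4.833, 'joint_pos': [-0.178, 0.36, 0.645, 1.874, -0.257, 0.987, 1.355], 'position': [0.494, -0.239, 0.088], 'ee_rot': [-0.652, 0.272, -0.275, 0.652], 'ft_force': [-4.388, -2.956, 6.831], 'torque': [-0.642, 1.113, -0.01], 'grip_width': 0.14}
[[0.701, 0.004, 0.714], [-0.714, -0.001, 0.701], [0.003, -1.0, 0.002]]
offset [-0.0011, 0.0002, 0.0005] yaw -0.33 now zang 44.47
```

Emit:
{"op": "move_arm", "data": {"increments": [{"offset":[0,0,0],"yaw":6,"jaw":255},{"offset":[0,0,0],"yaw":12,"jaw":255},{"offset":[0,0,0],"yaw":18,"jaw":255},{"offset":[0,0,0],"yaw":24,"jaw":255},{"offset":[0,0,0],"yaw":30,"jaw":255},{"offset":[0,0,0],"yaw":36,"jaw":255},{"offset":[0,0,0],"yaw":42,"jaw":255},{"offset":[0,0,0],"yaw":48,"jaw":255},{"offset":[0,0,0],"yaw":54,"jaw":255},{"offset":[0,0,0],"yaw":60,"jaw":255}]}}

```text
clock: 5.67
position: [0.4926, -0.2394, 0.0882]
ee_rot: [0.426, -0.564, 0.565, -0.426]
ft_force: [-9.3, -0.2, 7.3]
grip_width: 0.137
```

Run:
```python
from h import *
state();goal([.4935,-.2378,.088],-15)
```

```text
{'clock': 5.667, 'joint_pos': [-0.344, 0.42, 0.862, 1.882, -0.374, 1.008, 0.401], 'position': [0.493, -0.239, 0.088], 'ee_rot': [0.426, -0.564, 0.565, -0.426], 'ft_force': [-9.343, -0.199, 7.335], 'torque': [-0.186, 1.945, 0.062], 'grip_width': 0.137}
[[-0.273, 0.001, 0.962], [-0.962, -0.001, -0.273], [0.0, -1.0, 0.001]]
offset [-0.0018, 0.0002, 0.0005] yaw -0.87 now zang -15.87
```

Emit:
{"op": "move_arm", "data": {"increments": [{"offset":[0,0,-0.001],"yaw":6,"jaw":255},{"offset":[0,0,-0.001],"yaw":12,"jaw":255},{"offset":[0,0,-0.001],"yaw":18,"jaw":255},{"offset":[0,0,-0.001],"yaw":24,"jaw":255},{"offset":[0,0,-0.001],"yaw":30,"jaw":255},{"offset":[0,0,-0.001],"yaw":36,"jaw":255},{"offset":[0,0,-0.001],"yaw":36,"jaw":255}]}}

```text
clock: 6.25
position: [0.4916, -0.2389, 0.0882]
ee_rot: [0.229, -0.669, 0.669, -0.229]
ft_force: [-3.0, 0.7, 5.5]
grip_width: 0.137
```

Run:
```python
from h import *
state();goal([.4935,-.2378,.088],-51.87)
```

```text
{'clock': 6.25, 'joint_pos': [-0.446, 0.479, 1.004, 1.888, -0.47, 1.032, -0.153], 'position': [0.492, -0.239, 0.088], 'ee_rot': [0.229, -0.669, 0.669, -0.229], 'ft_force': [-3.033, 0.739, 5.481], 'torque': [0.116, 0.692, -0.025], 'grip_width': 0.137}
[[-0.79, 0.001, 0.613], [-0.613, -0.001, -0.79], [-0.0, -1.0, 0.001]]
offset [-0.0022, 0.0002, 0.0003] yaw -0.3 now zang -52.17
```

Emit:
{"op": "move_arm", "data": {"increments": [{"offset":[0,0,0],"yaw":4,"jaw":255},{"offset":[0,0,0],"yaw":8,"jaw":255},{"offset":[0,0,0],"yaw":12,"jaw":255},{"offset":[0,0,0],"yaw":16,"jaw":255},{"offset":[0,0,0],"yaw":20,"jaw":255}]}}

```text
clock: 6.67
position: [0.4914, -0.2385, 0.0883]
ee_rot: [-0.109, 0.699, -0.699, 0.109]
ft_force: [-3.8, 1.5, 4.7]
grip_width: 0.135
```

Run:
```python
from h import *
state();goal([.4935,-.2378,.088],-72.17)
```

```text
{'clock': 6.667, 'joint_pos': [-0.496, 0.525, 1.082, 1.89, -0.534, 1.053, -0.452], 'position': [0.491, -0.238, 0.088], 'ee_rot': [-0.109, 0.699, -0.699, 0.109], 'ft_force': [-3.845, 1.525, 4.72], 'torque': [0.239, 0.909, 0.292], 'grip_width': 0.135}
[[-0.952, 0.0, 0.305], [-0.305, 0.0, -0.952], [-0.0, -1.0, -0.0]]
offset [-0.0022, 0.0003, -0.0] yaw -0.07 now zang -72.24
```

Emit:
{"op": "move_arm", "data": {"increments": [{"offset":[0,0,0],"yaw":3,"jaw":255},{"offset":[0,0,0],"yaw":6,"jaw":255},{"offset":[0,0,0],"yaw":6,"jaw":255}]}}

```text
clock: 6.92
position: [0.4913, -0.2384, 0.0883]
ee_rot: [-0.073, 0.703, -0.703, 0.072]
ft_force: [-4.3, -0.3, 4.7]
grip_width: 0.138
```

Run:
```python
from h import *
state();goal([.4935,-.2378,.088],-78.24)
```

```text
{'clock': 6.917, 'joint_pos': [-0.511, 0.54, 1.106, 1.89, -0.555, 1.061, -0.541], 'position': [0.491, -0.238, 0.088], 'ee_rot': [-0.073, 0.703, -0.703, 0.072], 'ft_force': [-4.3, -0.299, 4.66], 'torque': [0.1, 0.685, 0.352], 'grip_width': 0.138}
[[-0.979, -0.001, 0.204], [-0.204, 0.0, -0.979], [0.0, -1.0, -0.0]]
offset [-0.0022, 0.0003, -0.0001] yaw -0.01 now zang -78.25
```

Emit:
{"op": "move_arm", "data": {"increments": [{"offset":[0,0,0],"yaw":4,"jaw":255},{"offset":[0,0,0],"yaw":8,"jaw":255},{"offset":[0,0,0],"yaw":8,"jaw":255}], "squeeze": 80}}

```text
clock: 7.17
position: [0.4913, -0.2381, 0.0883]
ee_rot: [-0.024, 0.707, -0.707, 0.023]
ft_force: [-3.2, 0.7, 6.4]
grip_width: 0.125
```

Run:
```python
from h import *
state();goal([.4935,-.2378,.088],-86.25)
```

```text
{'clock': 7.167, 'joint_pos': [-0.529, 0.562, 1.136, 1.89, -0.582, 1.072, -0.659], 'position': [0.491, -0.238, 0.088], 'ee_rot': [-0.024, 0.707, -0.707, 0.023], 'ft_force': [-3.191, 0.72, 6.355], 'torque': [0.238, 0.823, 0.636], 'grip_width': 0.125}
[[-0.998, -0.001, 0.065], [-0.065, 0.0, -0.998], [0.001, -1.0, -0.0]]
offset [-0.0022, 0.0003, -0.0002] yaw 0.01 now zang -86.24
```

Emit:
{"op": "move_arm", "data": {"increments": [{"offset":[0,0,0],"yaw":0,"jaw":0},{"offset":[0,0,0],"yaw":0,"jaw":0},{"offset":[0,0,0],"yaw":0,"jaw":0},{"offset":[0,-0.03,0],"yaw":0,"jaw":0},{"offset":[0,-0.07,0],"yaw":0,"jaw":0},{"offset":[0,-0.11,0],"yaw":0,"jaw":0},{"offset":[0,-0.11,-0.04],"yaw":5,"jaw":0},{"offset":[0,-0.11,-0.08],"yaw":10,"jaw":0},{"offset":[0,-0.11,-0.12],"yaw":15,"jaw":0},{"offset":[0,-0.11,-0.16],"yaw":18,"jaw":0}]}}

```text
clock: 8.0
position: [0.4828, -0.1036, 0.1987]
ee_rot: [0.082, 0.702, -0.702, -0.083]
ft_force: [-0.3, 0.4, -1.2]
grip_width: 1.003
```

Run:
```python
from h import *
state();goal([.492,.2205,.15],-104)
```

```text
{'clock': 8.0, 'joint_pos': [-1.083, 0.162, 1.323, 1.911, -0.169, 1.196, -1.504], 'position': [0.483, -0.104, 0.199], 'ee_rot': [0.082, 0.702, -0.702, -0.083], 'ft_force': [-0.257, 0.414, -1.176], 'torque': [-0.012, 0.011, -0.022], 'grip_width': 1.003}
[[-0.973, -0.001, -0.231], [0.231, 0.0, -0.973], [0.001, -1.0, -0.0]]
offset [0.0658, 0.0488, -0.3175] yaw 0.64 now zang -103.36
```

Emit:
{"op": "move_arm", "data": {"increments": [{"offset":[0.006,0.0,-0.03],"yaw":-7,"jaw":0},{"offset":[0.012,0.0,-0.06],"yaw":-14,"jaw":0},{"offset":[0.018,0.0,-0.09],"yaw":-21,"jaw":0},{"offset":[0.024,0.0,-0.12],"yaw":-28,"jaw":0},{"offset":[0.03,0.0,-0.15],"yaw":-35,"jaw":0},{"offset":[0.036,0.0,-0.18],"yaw":-42,"jaw":0},{"offset":[0.042,0.0,-0.21],"yaw":-49,"jaw":0},{"offset":[0.05,0.0,-0.24],"yaw":-56,"jaw":0},{"offset":[0.056,0.0,-0.27],"yaw":-63,"jaw":0},{"offset":[0.065,0.0,-0.31],"yaw":-70,"jaw":0}]}}

```text
clock: 8.83
position: [0.4912, 0.2128, 0.1989]
ee_rot: [-0.337, 0.622, -0.621, 0.337]
ft_force: [1.3, -1.1, 0.7]
grip_width: 1.002
```

Run:
```python
from h import *
state();goal([.492,.2205,.15],76)
p=shot('top','top1')
K=p;C=cloud(p).reshape(-1,3);ok=p['depth'].ravel()>0
m=ok&(np.hypot(C[:,0]-.493,C[:,1]+.238)<.035)&(C[:,2]>.085)&(C[:,2]<.115)
P=C[m];c,(w,h),a=cv2.minAreaRect((P[:,:2]*1000).astype(np.float32));b=cv2.boxPoints((c,(w,h),a))
L=max([b[1]-b[0],b[2]-b[1]],key=np.linalg.norm);print(len(P),c,w,h,np.degrees(np.arctan2(L[1],L[0])))
```

```text
{'clock': 8.833, 'joint_pos': [-1.338, 0.238, 0.974, 1.805, -0.211, 1.209, -0.879], 'position': [0.491, 0.213, 0.199], 'ee_rot': [-0.337, 0.622, -0.621, 0.337], 'ft_force': [1.319, -1.143, 0.74], 'torque': [-0.016, -0.04, -0.033], 'grip_width': 1.002}
[[-0.546, -0.001, 0.838], [-0.838, 0.001, -0.546], [-0.0, -1.0, -0.002]]
offset [-0.0068, 0.0489, -0.0035] yaw -109.1 now zang -33.1
203 (492.84295654296875, -238.07240295410156) 45.742828369140625 10.2391996383667 27.10799
```

Emit:
{"op": "move_arm", "data": {"increments": [{"offset":[-0.007,0,-0.004],"yaw":-7,"jaw":0},{"offset":[-0.007,0,-0.004],"yaw":-14,"jaw":0},{"offset":[-0.007,0,-0.004],"yaw":-21,"jaw":0},{"offset":[-0.007,0,-0.004],"yaw":-28,"jaw":0},{"offset":[-0.007,0,-0.004],"yaw":-35,"jaw":0},{"offset":[-0.007,0,-0.004],"yaw":-42,"jaw":0},{"offset":[-0.007,0,-0.004],"yaw":-49,"jaw":0},{"offset":[-0.007,0,-0.004],"yaw":-56,"jaw":0},{"offset":[-0.007,0,-0.004],"yaw":-63,"jaw":0},{"offset":[-0.007,0,-0.004],"yaw":-70,"jaw":0}]}}

```text
clock: 9.72
position: [0.4898, 0.2315, 0.1985]
ee_rot: [-0.636, 0.309, -0.307, 0.638]
ft_force: [-0.1, -0.1, 0.3]
grip_width: 1.0
```

Run:
```python
from h import *
goal([.4925,.2212,.034],75.6)
```

```text
offset [0.0104, 0.1645, -0.0045] yaw -37.18 now zang 38.42
```

Emit:
{"op": "move_arm", "data": {"increments": [{"offset":[0.0104,0.03,-0.0045],"yaw":-7,"jaw":0},{"offset":[0.0104,0.05,-0.0045],"yaw":-14,"jaw":0},{"offset":[0.0104,0.07,-0.0045],"yaw":-21,"jaw":0},{"offset":[0.0104,0.09,-0.0045],"yaw":-28,"jaw":0},{"offset":[0.0104,0.1,-0.0045],"yaw":-35,"jaw":0},{"offset":[0.0104,0.11,-0.0045],"yaw":-37.2,"jaw":0},{"offset":[0.0104,0.13,-0.0045],"yaw":-37.2,"jaw":0},{"offset":[0.0104,0.15,-0.0045],"yaw":-37.2,"jaw":0},{"offset":[0.0104,0.1685,-0.0045],"yaw":-37.2,"jaw":0},{"offset":[0.0104,0.1685,-0.0045],"yaw":-37.2,"jaw":0}]}}

```text
clock: 10.55
position: [0.4904, 0.2201, 0.0269]
ee_rot: [-0.702, 0.09, -0.086, 0.702]
ft_force: [-0.4, -0.9, -0.5]
grip_width: 0.997
```

Run:
```python
from h import *
state();goal([.4925,.2212,.030],75.6)
```

```text
{'clock': 10.55, 'joint_pos': [-0.995, 0.434, 0.581, 1.93, -0.311, 0.871, 1.067], 'position': [0.49, 0.22, 0.027], 'ee_rot': [-0.702, 0.09, -0.086, 0.702], 'ft_force': [-0.366, -0.893, -0.484], 'torque': [0.02, 0.119, -0.005], 'grip_width': 0.997}
[[0.969, -0.006, 0.248], [-0.248, 0.001, 0.969], [-0.006, -1.0, -0.001]]
offset [0.0017, -0.0031, 0.0016] yaw 0.04 now zang 75.64
```

Emit:
{"op": "move_arm", "data": {"increments": [{"offset":[0.0017,-0.003,0.0016],"yaw":0,"jaw":120},{"offset":[0.0017,-0.003,0.0016],"yaw":0,"jaw":190},{"offset":[0.0017,-0.003,0.0016],"yaw":0,"jaw":255},{"offset":[0.0017,-0.003,0.0016],"yaw":0,"jaw":255},{"offset":[0.0017,-0.003,0.0016],"yaw":0,"jaw":255},{"offset":[0.0017,-0.003,0.0016],"yaw":0,"jaw":255},{"offset":[0.0017,-0.003,0.0016],"yaw":0,"jaw":255},{"offset":[0.0017,-0.003,0.0016],"yaw":0,"jaw":255},{"offset":[0.0017,-0.003,0.0016],"yaw":0,"jaw":255},{"offset":[0.0017,-0.003,0.0016],"yaw":0,"jaw":255}], "squeeze": 20}}

```text
clock: 11.38
position: [0.4927, 0.2215, 0.0304]
ee_rot: [-0.701, 0.09, -0.086, 0.702]
ft_force: [-1.9, -0.5, 5.7]
grip_width: 0.133
```

Emit:
{"op": "move_arm", "data": {"increments": [{"offset":[0,-0.03,0],"yaw":0,"jaw":255},{"offset":[0,-0.06,0],"yaw":0,"jaw":255},{"offset":[0,-0.09,0],"yaw":0,"jaw":255},{"offset":[0,-0.13,0],"yaw":0,"jaw":255},{"offset":[0,-0.165,0],"yaw":0,"jaw":255},{"offset":[0,-0.165,0],"yaw":0,"jaw":255}]}}

```text
clock: 11.88
position: [0.4964, 0.2221, 0.2021]
ee_rot: [-0.699, 0.088, -0.089, 0.704]
ft_force: [0.6, 0.7, -0.7]
grip_width: 0.133
```

Run:
```python
from h import *
state()
# refine stage from the saved first pictures
d=np.load('top.npz');p=dict(pixels=d['pixels'],depth=d['depth'],intrinsics=d['K'],R=d['R'],t=d['t'])
C=cloud(p).reshape(-1,3);rgb=p['pixels'].reshape(-1,3).astype(int).sum(1)
def fit(w):
    n=np.array([-.264,-.061,.963]);c=np.array([.5365,-.0147,.1024])
    ok=(p['depth'].ravel()>0)&(np.hypot(C[:,0]-.535,C[:,1]+.0147)<.06)
    m=ok&(abs((C-c)@n)<w)&(rgb<110);D=C[m]
    n=np.linalg.svd(D-D.mean(0),full_matrices=False)[2][2];return n*np.sign(n[2]),D.mean(0),len(D)
n,c,k=fit(.004);print(k,n,np.arccos(n[2]),c)
# rails: bright pixels at ~5mm above plane
m=(np.hypot(C[:,0]-.535,C[:,1]+.0147)<.055)&(rgb>150)&((C-c)@n>.0025)&((C-c)@n<.009)
I=np.zeros((480,640),np.uint8);I.ravel()[m]=255
N,L,S,G=cv2.connectedComponentsWithStats(I)
for i in range(1,N):
    if S[i,4]>25:
        q=C[(L.ravel()==i)];r=cv2.minAreaRect((q[:,:2]*1000).astype(np.float32));print(S[i],np.round(q.mean(0),4),r,'h',((q-c)@n).mean(),'uv',G[i])
print(sorted(rgb[(np.hypot(C[:,0]-.535,C[:,1]+.0147)<.05)])[::150])
p=shot('top','top2');cv2.imwrite('pics/c2.png',cv2.resize(p['pixels'][190:330,120:360,::-1],None,fx=3.3,fy=3.3,interpolation=2))
```

```text
{'clock': 11.883, 'joint_pos': [-1.09, 0.201, 0.668, 1.775, -0.138, 1.206, 0.937], 'position': [0.496, 0.222, 0.202], 'ee_rot': [-0.699, 0.088, -0.089, 0.704], 'ft_force': [0.598, 0.725, -0.727], 'torque': [0.051, -0.117, -0.013], 'grip_width': 0.133}
[[0.969, 0.002, 0.249], [-0.249, 0.007, 0.969], [0.0, -1.0, 0.008]]
1656 [-0.26447023 -0.06071286  0.96248088] 0.2747948696786764 [ 0.53657431 -0.01478535  0.10240454]
[280 233  30  12 144] [ 0.5601 -0.0096  0.1146] ((560.3565673828125, -9.073417663574219), (8.909486770629883, 49.37589645385742), 12.42374038696289) h 0.0051801599077048715 uv [294.63888889 238.59027778]
[288 265  29  11 136] [ 0.5072 -0.0202  0.0994] ((507.59722900390625, -20.180173873901367), (8.829848289489746, 49.12215805053711), 12.440245628356934) h 0.005161358041261901 uv [301.95588235 270.14705882]
[np.int64(60), np.int64(70), np.int64(71), np.int64(73), np.int64(74), np.int64(75), np.int64(77), np.int64(78), np.int64(80), np.int64(84), np.int64(96), np.int64(113), np.int64(121), np.int64(139), np.int64(168), np.int64(184), np.int64(189), np.int64(200), np.int64(226), np.int64(245), np.int64(321), np.int64(327), np.int64(331), np.int64(334), np.int64(338), np.int64(345)]
```

View pics/c2.png

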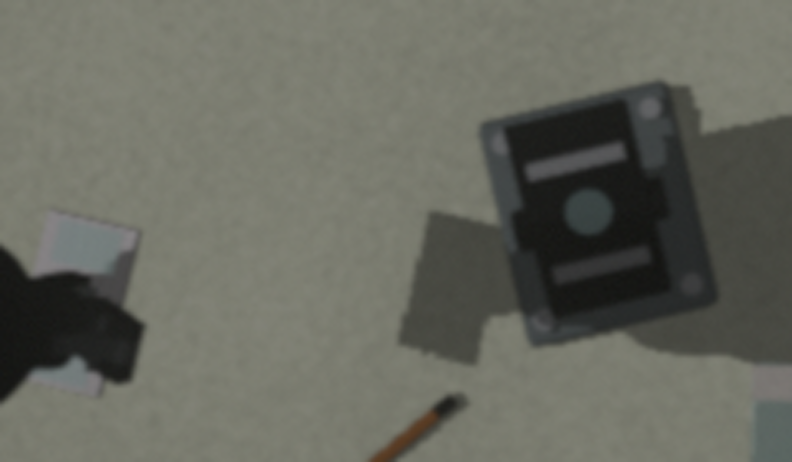

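Run:
```python
from h import *
goal([.5254,-.0166,.175],102.2)
```

```text
offset [0.0884, 0.0225, -0.2238] yaw -26.56 now zang 75.64
```

Emit:
{"op": "move_arm", "data": {"increments": [{"offset":[0.014,0,-0.035],"yaw":-4,"jaw":255},{"offset":[0.028,0,-0.07],"yaw":-8,"jaw":255},{"offset":[0.042,0,-0.105],"yaw":-12,"jaw":255},{"offset":[0.056,0,-0.14],"yaw":-16,"jaw":255},{"offset":[0.07,0,-0.175],"yaw":-20,"jaw":255},{"offset":[0.08,0,-0.205],"yaw":-24,"jaw":255},{"offset":[0.0884,0.01,-0.2238],"yaw":-26.6,"jaw":255},{"offset":[0.0884,0.0225,-0.2238],"yaw":-26.6,"jaw":255},{"offset":[0.0884,0.0225,-0.2238],"yaw":-26.6,"jaw":255}]}}

```text
clock: 12.68
position: [0.5236, -0.0181, 0.1721]
ee_rot: [-0.701, -0.073, 0.076, 0.705]
ft_force: [-0.7, 0.4, -0.5]
grip_width: 0.136
```

```bash
cat >> h.py <<'E'
def plate(p,zl,zh,c=(.53,-.015),r=.09,bright=230):
    """bright plate points of the carrier -> rect and plane"""
    C=cloud(p).reshape(-1,3);g=p['pixels'].reshape(-1,3).astype(int).sum(1)
    m=(p['depth'].ravel()>0)&(np.hypot(C[:,0]-c[0],C[:,1]-c[1])<r)&(C[:,2]>zl)&(C[:,2]<zh)&(g>bright)
    P=C[m];q=np.linalg.svd(P-P.mean(0),full_matrices=False)[2][2];q*=np.sign(q[2])
    R=cv2.minAreaRect((P[:,:2]*1000).astype(np.float32));print('plate',len(P),R,'n',np.round(q,3),'mean',np.round(P.mean(0),4),'std',((P-P.mean(0))@q).std())
    return P
E
python3 - <<'E'
from h import *
state();goal([.5254,-.0166,.15],102.2)
p=shot('top');P=plate(p,.13,.17)
s=shot('scene');plate(s,.13,.17)
o=np.hstack([cv2.resize(p['pixels'][190:320,230:370],(400,371)),cv2.resize(s['pixels'][140:270,260:400],(400,371))])[:,:,::-1]
cv2.imwrite('pics/c3.png',o)
E
```

```text
{'clock': 12.683, 'joint_pos': [-0.74, 0.203, 0.777, 1.856, -0.16, 1.149, 1.875], 'position': [0.524, -0.018, 0.172], 'ee_rot': [-0.701, -0.073, 0.076, 0.705], 'ft_force': [-0.726, 0.368, -0.491], 'torque': [0.008, 0.041, -0.003], 'grip_width': 0.136}
[[0.978, -0.005, -0.209], [0.209, 0.004, 0.978], [-0.004, -1.0, 0.005]]
offset [0.0022, 0.0221, 0.001] yaw -0.12 now zang 102.08h.py:28: RuntimeWarning: Mean of empty slice.
  P=C[m];q=np.linalg.svd(P-P.mean(0),full_matrices=False)[2][2];q*=np.sign(q[2])
  ret = um.true_divide(
Traceback (most recent call last):
  File "h.py", line 28, in plate
    P=C[m];q=np.linalg.svd(P-P.mean(0),full_matrices=False)[2][2];q*=np.sign(q[2])
             ~~~~~~~~~~~~~~~~~~~~~~~~~~~~~~~~~~~~~~~~~~~~~~~~~^^^
IndexError: index 2 is out of bounds for axis 0 with size 0
```

Run:
```python
from h import *
p=shot('top');s=shot('scene')
o=np.hstack([cv2.resize(p['pixels'][190:320,230:370],(400,371)),cv2.resize(s['pixels'][140:270,260:400],(400,371))])[:,:,::-1]
cv2.imwrite('pics/c3.png',cv2.convertScaleAbs(o,alpha=2))
P=plate(p,.135,.155,bright=120);plate(s,.135,.155,bright=120)
```

```text
h.py:28: RuntimeWarning: Mean of empty slice.
  P=C[m];q=np.linalg.svd(P-P.mean(0),full_matrices=False)[2][2];q*=np.sign(q[2])
  ret = um.true_divide(
Traceback (most recent call last):
  File "h.py", line 28, in plate
    P=C[m];q=np.linalg.svd(P-P.mean(0),full_matrices=False)[2][2];q*=np.sign(q[2])
             ~~~~~~~~~~~~~~~~~~~~~~~~~~~~~~~~~~~~~~~~~~~~~~~~~^^^
IndexError: index 2 is out of bounds for axis 0 with size 0
```

View pics/c3.png

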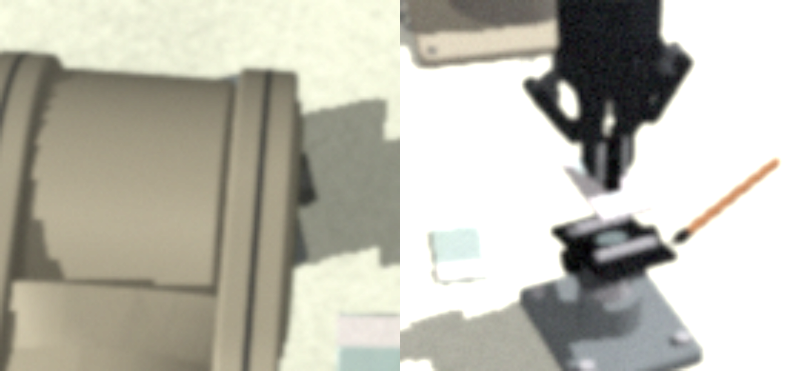

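Run:
```python
from h import *
s=shot('scene')
cv2.imwrite('pics/c4.png',cv2.resize(s['pixels'][170:250,280:380,::-1],(800,640))[:600])
P=plate(s,.132,.155,bright=150)
C=cloud(s);
for X in ([.534,-.0147,.106],[.523,-.018,.142]): print(px(s,X))
R=manip.get_obs()['ee_rot'];R=Ro.from_quat(R).as_matrix()
u=np.array([np.cos(np.radians(12.2)),np.sin(np.radians(12.2)),0]);v=np.array([-u[1],u[0],0])
d=P-np.array(manip.get_obs()['position']);
for a in(u,v): print(np.round(np.percentile(d@a,[0,2,50,98,100]),4))
```

```text
plate 327 ((524.818359375, -14.278951644897461), (85.700439453125, 46.08464431762695), 10.579237937927246) n [-0.005 -0.011  1.   ] mean [ 0.5379 -0.0158  0.1498] std 0.0017924456586738099
[333.0230516  221.64136768]
[330.76808683 205.93864957]
[-0.0437 -0.0383  0.017   0.0403  0.0419]
[-0.0221 -0.0208 -0.0064  0.0228  0.0245]
```

View pics/c4.png

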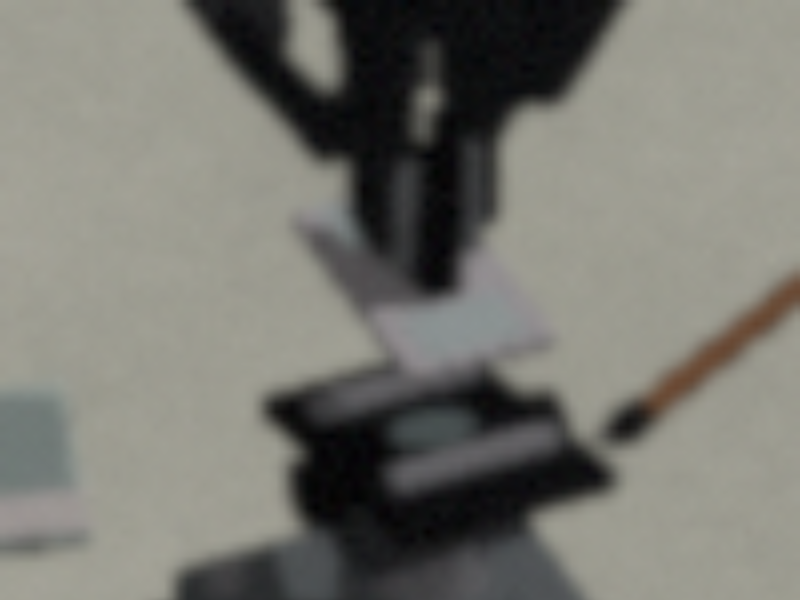

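Emit:
{"op": "move_arm", "data": {"increments": [{"offset":[0.0022,0.01,0.001],"yaw":0,"jaw":255},{"offset":[0.0022,0.02,0.001],"yaw":0,"jaw":255},{"offset":[0.0022,0.028,0.001],"yaw":0,"jaw":255},{"offset":[0.0022,0.03,0.001],"yaw":0,"jaw":255},{"offset":[0.0022,0.032,0.001],"yaw":0,"jaw":255},{"offset":[0.0022,0.032,0.001],"yaw":0,"jaw":255}]}}

```text
clock: 13.38
position: [0.5271, -0.0138, 0.1428]
ee_rot: [-0.701, -0.076, 0.076, 0.705]
ft_force: [-1.6, 1.3, 1.4]
grip_width: 0.134
```

Run:
```python
from h import *
state();goal([.5255,-.0166,.135],102.2)
```

```text
{'clock': 13.383, 'joint_pos': [-0.726, 0.249, 0.764, 1.881, -0.2, 1.089, 1.903], 'position': [0.527, -0.014, 0.143], 'ee_rot': [-0.701, -0.076, 0.076, 0.705], 'ft_force': [-1.6, 1.321, 1.381], 'torque': [0.269, 0.241, 0.083], 'grip_width': 0.134}
[[0.977, -0.001, -0.213], [0.213, 0.006, 0.977], [-0.0, -1.0, 0.006]]
offset [-0.0021, 0.0078, -0.0024] yaw 0.12 now zang 102.32
```

Emit:
{"op": "move_arm", "data": {"increments": [{"offset":[-0.002,0.002,-0.0024],"yaw":0,"jaw":255},{"offset":[-0.002,0.004,-0.0024],"yaw":0,"jaw":255},{"offset":[-0.002,0.006,-0.0024],"yaw":0,"jaw":255},{"offset":[-0.002,0.008,-0.0024],"yaw":0,"jaw":255},{"offset":[-0.002,0.008,-0.0024],"yaw":0,"jaw":255}]}}

```text
clock: 13.8
position: [0.5262, -0.0167, 0.1349]
ee_rot: [-0.701, -0.076, 0.076, 0.705]
ft_force: [2.3, 0.6, 5.6]
grip_width: 0.134
```

Run:
```python
from h import *
state();goal([.5255,-.0166,.135],102.2)
s=shot('scene')
cv2.imwrite('pics/c5.png',cv2.resize(s['pixels'][170:250,280:380,::-1],(800,640))[:600])
P=plate(s,.09,.145,bright=190)
```

```text
{'clock': 13.8, 'joint_pos': [-0.718, 0.257, 0.762, 1.892, -0.208, 1.071, 1.914], 'position': [0.526, -0.017, 0.135], 'ee_rot': [-0.701, -0.076, 0.076, 0.705], 'ft_force': [2.295, 0.581, 5.579], 'torque': [0.174, -0.721, 0.037], 'grip_width': 0.134}
[[0.977, -0.0, -0.213], [0.213, 0.006, 0.977], [0.001, -1.0, 0.005]]
offset [-0.0007, -0.0001, 0.0002] yaw 0.12 now zang 102.32
plate 420 ((534.8234252929688, -8.711681365966797), (87.51514434814453, 84.56932830810547), 78.55921173095703) n [ 0.081 -0.019  0.997] mean [ 0.5422 -0.0127  0.1099] std 0.007763307443776794
```

View pics/c5.png

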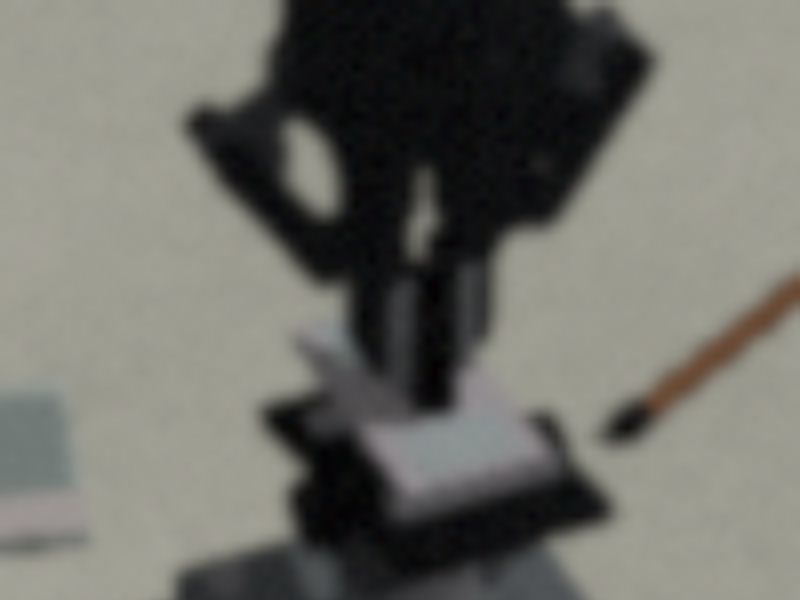

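Run:
```python
from h import *
goal([.5342,-.0149,.146],102.3)
s=shot('scene');C=cloud(s);g=s['pixels'].astype(int).sum(2)
m=(C[...,2]>.1)&(C[...,2]<.145)&(np.hypot(C[...,0]-.53,C[...,1]+.015)<.06)&(g>230)
P=C[m];rng=np.random.default_rng(0);best=0
for _ in range(500):
    a=P[rng.choice(len(P),3,False)];n=np.cross(a[1]-a[0],a[2]-a[0]);n/=np.linalg.norm(n)+1e-12
    i=abs((P-a[0])@n)<.0025
    if i.sum()>best: best=i.sum();I=i
Q=P[I];n=np.linalg.svd(Q-Q.mean(0),full_matrices=False)[2][2];n*=np.sign(n[2]);print(len(P),best,n,np.arccos(n[2]),Q.min(0),Q.max(0))
```

```text
offset [0.0082, -0.0109, 0.0001] yaw 0.02 now zang 102.32
340 240 [-0.01154996 -0.02089476  0.99971496] 0.023876783526213072 [ 0.48737255 -0.04262912  0.10718458] [0.57072438 0.01290491 0.11304508]
```

Emit:
{"op": "move_arm", "data": {"increments": [{"offset":[0,-0.008,0],"yaw":0,"jaw":255},{"offset":[0.004,-0.011,0],"yaw":0,"jaw":255},{"offset":[0.0082,-0.011,0],"yaw":0,"jaw":255},{"offset":[0.0082,-0.01,0],"yaw":0,"jaw":255},{"offset":[0.0082,-0.01,0],"yaw":0,"jaw":255}]}}

```text
clock: 14.32
position: [0.534, -0.0149, 0.1446]
ee_rot: [-0.701, -0.076, 0.076, 0.705]
ft_force: [0.7, 0.7, 0.8]
grip_width: 0.139
```

Run:
```python
from h import *
state();goal([.5342,-.0149,.144],102.3)
```

```text
{'clock': 14.317, 'joint_pos': [-0.716, 0.265, 0.763, 1.862, -0.211, 1.096, 1.912], 'position': [0.534, -0.015, 0.145], 'ee_rot': [-0.701, -0.076, 0.076, 0.705], 'ft_force': [0.72, 0.705, 0.824], 'torque': [0.086, -0.172, 0.058], 'grip_width': 0.139}
[[0.977, -0.001, -0.213], [0.213, 0.005, 0.977], [0.0, -1.0, 0.005]]
offset [0.0002, 0.0006, -0.0] yaw 0.03 now zang 102.33
```

Emit:
{"op": "move_arm", "data": {"increments": [{"offset":[0,0,0],"yaw":0,"jaw":219},{"offset":[0,0,0],"yaw":0,"jaw":217},{"offset":[0,0,0],"yaw":0,"jaw":215},{"offset":[0,0,0],"yaw":0,"jaw":213},{"offset":[0,0,0],"yaw":0,"jaw":213}]}}

```text
clock: 14.73
position: [0.5339, -0.015, 0.1446]
ee_rot: [-0.701, -0.076, 0.076, 0.705]
ft_force: [-0.1, -0.1, 0.2]
grip_width: 0.161
```

```bash
cat >> h.py <<'E'
def tilt(zl=.085,zh=.145,br=230):
    s=shot('scene');C=cloud(s);g=s['pixels'].astype(int).sum(2)
    m=(C[...,2]>zl)&(C[...,2]<zh)&(np.hypot(C[...,0]-.53,C[...,1]+.015)<.06)&(g>br)
    P=C[m];rng=np.random.default_rng(0);best=0
    for _ in range(500):
        a=P[rng.choice(len(P),3,False)];n=np.cross(a[1]-a[0],a[2]-a[0]);n/=np.linalg.norm(n)+1e-12
        i=abs((P-a[0])@n)<.0025
        if i.sum()>best: best=i.sum();I=i
    Q=P[I];n=np.linalg.svd(Q-Q.mean(0),full_matrices=False)[2][2];n*=np.sign(n[2])
    print(len(P),best,'n',np.round(n,3),'tilt',round(np.arccos(n[2]),3),Q.min(0).round(4),Q.max(0).round(4),'c',Q.mean(0).round(4))
    u=np.array([np.cos(.2135),np.sin(.2135),0]);v=np.array([-u[1],u[0],0])
    X=np.c_[Q@u,Q@v]*1000;R=cv2.minAreaRect(X.astype(np.float32));print('uv rect',np.round(R[0],1),np.round(R[1],1),round(R[2],1),'stage uv',np.round([(np.array([.534,-.0147,0])@u)*1000,(np.array([.534,-.0147,0])@v)*1000],1))
    return s,Q,n
E
python3 - <<'E'
from h import *
state();s,Q,n=tilt()
cv2.imwrite('pics/c6.png',cv2.resize(s['pixels'][170:250,280:380,::-1],(800,640))[:600])
E
```

```text
{'clock': 14.733, 'joint_pos': [-0.716, 0.265, 0.763, 1.862, -0.211, 1.096, 1.912], 'position': [0.534, -0.015, 0.145], 'ee_rot': [-0.701, -0.076, 0.076, 0.705], 'ft_force': [-0.146, -0.129, 0.188], 'torque': [0.028, -0.024, -0.023], 'grip_width': 0.161}
[[0.977, -0.001, -0.213], [0.213, 0.005, 0.977], [-0.0, -1.0, 0.005]]
278 203 n [-0.253 -0.076  0.965] tilt 0.267 [ 0.4957 -0.0425  0.0984] [0.5757 0.0162 0.125 ] c [ 0.5459 -0.0135  0.1154]
uv rect [ 518.7 -126.9] [84.6 44.3] 1.4 stage uv [ 518.8 -127.5]
```

View pics/c6.png

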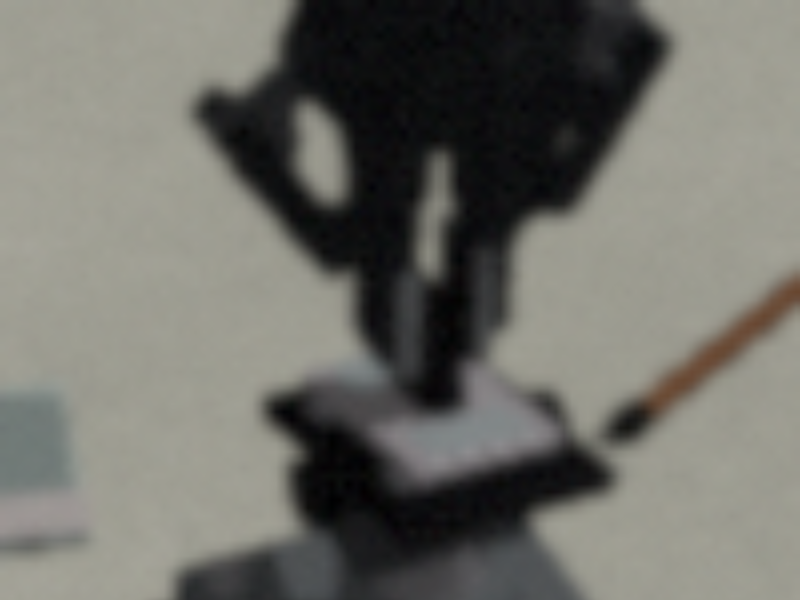

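```bash
cat > ov.py <<'E'
from h import *
def rails(fn='scene.npz'):
    d=np.load(fn);p=dict(pixels=d['pixels'],depth=d['depth'],intrinsics=d['K'],R=d['R'],t=d['t']);return p
def frame(o,az=.2145,th=.275):
    u=np.array([np.cos(az)*np.cos(th),np.sin(az)*np.cos(th),np.sin(th)]);v=np.array([-np.sin(az),np.cos(az),0]);return np.array(o),u,v,np.cross(u,v)
def poly(p,F,cx,cy,lx,ly,h):
    o,u,v,n=F;return np.array([px(p,o+u*(cx+a*lx/2)+v*(cy+b*ly/2)+n*h) for a,b in((1,1),(1,-1),(-1,-1),(-1,1))])
def draw(p,F,items,x0,y0,w,h,S):
    I=cv2.resize(p['pixels'][y0:y0+h,x0:x0+w,::-1],None,fx=S,fy=S,interpolation=2);I=cv2.convertScaleAbs(I,alpha=1.5)
    for it,c in items: cv2.polylines(I,[np.int32((poly(p,F,*it)-[x0-.5,y0-.5])*S)],True,c,1)
    return I
def edgefit(p,F,item,k=(0,1,2,3),z=1):
    """signed offset px of the strongest gradient across each polygon edge"""
    g=cv2.GaussianBlur(p['pixels'].astype(np.float32).sum(2),(0,0),.7);P=poly(p,F,*item);out=[]
    for i in k:
        a,b=P[i],P[(i+1)%4];t=(b-a)/np.linalg.norm(b-a);nn=np.array([t[1],-t[0]]);nn*=np.sign(nn@(a-P.mean(0)))
        s=np.arange(-4,4.01,.25);prof=0
        for f in np.linspace(.15,.85,15):
            q=a+(b-a)*f+s[:,None]*nn;prof=prof+cv2.remap(g,q[None,:,0].astype(np.float32),q[None,:,1].astype(np.float32),1)[0]
        d=np.gradient(prof);j=d.argmin();out.append((round(s[j],2),round(float(d[j]),0)))
    return out
E
python3 - <<'E'
from ov import *
o=np.array([.534,-.0147,.106])
p0=rails();F=frame(o)
print('rail edges',edgefit(p0,F,(-.028,0,.008,.05,0)),edgefit(p0,F,(.028,0,.008,.05,0)))
p1=shot('scene');it=(0,0,.08,.044,.005)
print('carrier',edgefit(p1,F,it))
for e in(F[1],F[2],F[3]): print('px per mm',(px(p0,o+e*.001)-px(p0,o)).round(3))
A=draw(p0,F,[((-.028,0,.008,.05,0),(0,255,0)),((.028,0,.008,.05,0),(0,255,0)),((0,0,.104,.064,-.005),(0,0,255))],305,195,60,48,6.6)
B=draw(p1,F,[(it,(0,255,0)),((0,0,.104,.064,-.005),(0,0,255))],305,195,60,48,6.6)
cv2.imwrite('pics/c7.png',np.hstack([A,B]))
E
```

```text
rail edges [(np.float64(-3.5), -294.0), (np.float64(0.0), -231.0), (np.float64(-0.25), -48.0), (np.float64(4.0), 22.0)] [(np.float64(2.0), -283.0), (np.float64(0.5), -209.0), (np.float64(0.5), -192.0), (np.float64(-0.25), -111.0)]
carrier [(np.float64(2.0), -404.0), (np.float64(0.75), -230.0), (np.float64(2.25), -28.0), (np.float64(-0.5), -91.0)]
px per mm [0.181 0.155]
px per mm [ 0.41  -0.112]
px per mm [-0.043 -0.408]
```

View pics/c7.png

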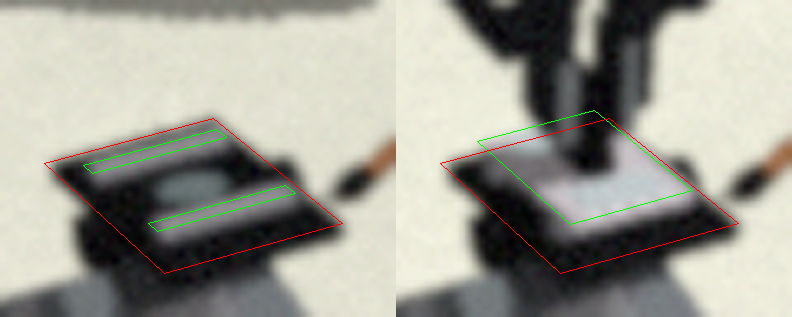

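Emit:
{"op": "move_arm", "data": {"increments": [{"offset":[0,0,0],"yaw":0,"jaw":205},{"offset":[0,0,0],"yaw":0,"jaw":190},{"offset":[0,-0.005,0],"yaw":0,"jaw":150},{"offset":[0,-0.02,0],"yaw":0,"jaw":120},{"offset":[0,-0.05,0],"yaw":0,"jaw":120},{"offset":[0,-0.08,0],"yaw":0,"jaw":120},{"offset":[0,-0.09,0.04],"yaw":0,"jaw":120},{"offset":[0,-0.09,0.08],"yaw":0,"jaw":120},{"offset":[0,-0.09,0.12],"yaw":0,"jaw":120},{"offset":[0,-0.09,0.16],"yaw":0,"jaw":120}]}}

```text
clock: 15.67
position: [0.4995, 0.1424, 0.2364]
ee_rot: [-0.701, -0.076, 0.075, 0.705]
ft_force: [0.9, -0.2, 0.1]
grip_width: 0.532
```

Run:
```python
from ov import *
state()
p1=shot('top');d=np.load('top.npz');p0=rails('top.npz')
np.savez('top_b.npz',pixels=p1['pixels'],depth=p1['depth'],K=p1['intrinsics'],R=p1['R'],t=p1['t'])
o=np.array([.534,-.0147,.106]);F=frame(o);it=(0,0,.08,.044,.005)
print('rails',edgefit(p0,F,(-.028,0,.008,.05,0)),edgefit(p0,F,(.028,0,.008,.05,0)))
print('carrier',edgefit(p1,F,it))
for e in(F[1],F[2]): print('px per mm',(px(p0,o+e*.001)-px(p0,o)).round(3))
A=draw(p0,F,[((-.028,0,.008,.05,0),(0,255,0)),((.028,0,.008,.05,0),(0,255,0)),((0,0,.104,.064,-.005),(0,0,255))],260,210,80,90,5)
B=draw(p1,F,[(it,(0,255,0)),((0,0,.104,.064,-.005),(0,0,255))],260,210,80,90,5)
cv2.imwrite('pics/c8.png',np.hstack([A,B]))
```

```text
{'clock': 15.667, 'joint_pos': [-0.98, 0.103, 0.667, 1.787, -0.073, 1.272, 1.491], 'position': [0.499, 0.142, 0.236], 'ee_rot': [-0.701, -0.076, 0.075, 0.705], 'ft_force': [0.902, -0.182, 0.074], 'torque': [0.011, -0.097, 0.012], 'grip_width': 0.532}
[[0.977, 0.0, -0.213], [0.213, 0.006, 0.977], [0.001, -1.0, 0.006]]
rails [(np.float64(0.5), -205.0), (np.float64(0.0), -201.0), (np.float64(0.25), -217.0), (np.float64(0.25), -184.0)] [(np.float64(0.25), -210.0), (np.float64(-0.25), -190.0), (np.float64(0.25), -223.0), (np.float64(0.5), -180.0)]
carrier [(np.float64(1.0), -309.0), (np.float64(0.25), -211.0), (np.float64(-0.75), -212.0), (np.float64(0.5), -246.0)]
px per mm [-0.14  -0.561]
px per mm [-0.582  0.136]
```

View pics/c8.png

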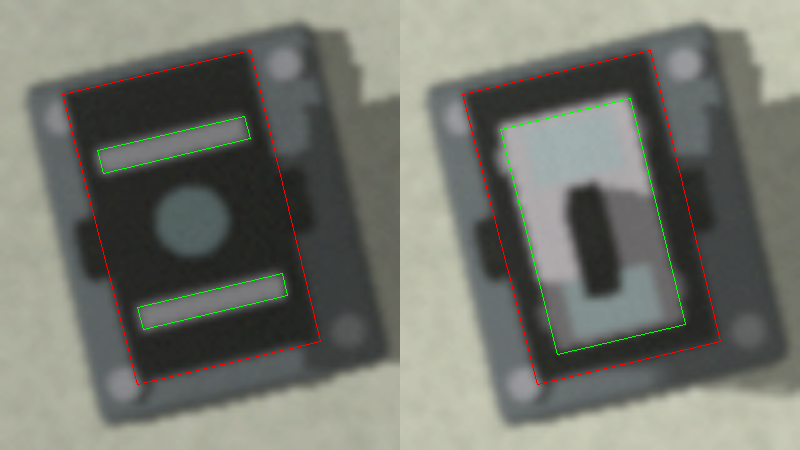

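Run:
```python
from h import *
goal([.5268,-.0162,.136],102.3)
```

```text
offset [-0.0085, 0.0984, -0.171] yaw 0.55 now zang 102.85
```

Emit:
{"op": "move_arm", "data": {"increments": [{"offset":[-0.0085,0,-0.04],"yaw":0.5,"jaw":120},{"offset":[-0.0085,0,-0.08],"yaw":0.5,"jaw":120},{"offset":[-0.0085,0,-0.12],"yaw":0.5,"jaw":120},{"offset":[-0.0085,0,-0.155],"yaw":0.5,"jaw":120},{"offset":[-0.0085,0,-0.171],"yaw":0.5,"jaw":120},{"offset":[-0.0085,0.01,-0.171],"yaw":0.5,"jaw":120},{"offset":[-0.0085,0.03,-0.171],"yaw":0.5,"jaw":120}]}}

```text
clock: 16.3
position: [0.5282, -0.0181, 0.2059]
ee_rot: [-0.7, -0.076, 0.074, 0.706]
ft_force: [-0.1, 0.3, -0.9]
grip_width: 0.53
```

Run:
```python
from h import *
state();goal([.5268,-.0162,.136],102.3)
```

```text
{'clock': 16.3, 'joint_pos': [-0.764, 0.171, 0.801, 1.81, -0.141, 1.213, 1.862], 'position': [0.528, -0.018, 0.206], 'ee_rot': [-0.7, -0.076, 0.074, 0.706], 'ft_force': [-0.071, 0.34, -0.931], 'torque': [0.031, 0.004, 0.011], 'grip_width': 0.53}
[[0.977, 0.002, -0.211], [0.211, 0.009, 0.977], [0.004, -1.0, 0.008]]
offset [-0.0013, 0.0699, 0.0016] yaw -0.1 now zang 102.2
```

Emit:
{"op": "move_arm", "data": {"increments": [{"offset":[-0.001,0.025,0.0016],"yaw":0,"jaw":120},{"offset":[-0.001,0.045,0.0016],"yaw":0,"jaw":120},{"offset":[-0.001,0.06,0.0016],"yaw":0,"jaw":120},{"offset":[-0.001,0.069,0.0016],"yaw":0,"jaw":150},{"offset":[-0.001,0.069,0.0016],"yaw":0,"jaw":180},{"offset":[-0.001,0.069,0.0016],"yaw":0,"jaw":195}]}}

```text
clock: 16.8
position: [0.527, -0.016, 0.1372]
ee_rot: [-0.7, -0.076, 0.074, 0.706]
ft_force: [0.1, 0.1, 0.9]
grip_width: 0.231
```

Run:
```python
from h import *
state();goal([.5268,-.0162,.136],102.3)
```

```text
{'clock': 16.8, 'joint_pos': [-0.732, 0.258, 0.779, 1.89, -0.215, 1.075, 1.918], 'position': [0.527, -0.016, 0.137], 'ee_rot': [-0.7, -0.076, 0.074, 0.706], 'ft_force': [0.085, 0.131, 0.875], 'torque': [-0.009, -0.0, 0.015], 'grip_width': 0.231}
[[0.977, 0.002, -0.211], [0.211, 0.009, 0.977], [0.004, -1.0, 0.008]]
offset [-0.0003, 0.0011, -0.0002] yaw -0.09 now zang 102.21
```

Emit:
{"op": "move_arm", "data": {"increments": [{"offset":[0,0,0],"yaw":0,"jaw":210},{"offset":[0,0,0],"yaw":0,"jaw":220},{"offset":[0,0,0],"yaw":0,"jaw":255},{"offset":[0,0,0],"yaw":0,"jaw":255},{"offset":[0,0,0],"yaw":0,"jaw":255},{"offset":[0,0,0],"yaw":0,"jaw":255}], "squeeze": 30}}

```text
clock: 17.3
position: [0.5275, -0.0159, 0.1376]
ee_rot: [-0.7, -0.077, 0.074, 0.706]
ft_force: [1.5, 0.3, 2.0]
grip_width: 0.132
```

Run:
```python
from h import *
o=state();goal(np.array(o['position'])+[-.0014,-.0003,.0015]);tilt()
```

```text
{'clock': 17.3, 'joint_pos': [-0.732, 0.257, 0.779, 1.889, -0.215, 1.075, 1.918], 'position': [0.527, -0.016, 0.138], 'ee_rot': [-0.7, -0.077, 0.074, 0.706], 'ft_force': [1.498, 0.255, 1.965], 'torque': [-0.099, -0.201, -0.045], 'grip_width': 0.132}
[[0.977, 0.003, -0.212], [0.211, 0.009, 0.977], [0.005, -1.0, 0.008]]
offset [-0.0014, -0.0015, 0.0] yaw 0 now zang 102.21
278 195 n [-0.259 -0.066  0.963] tilt 0.271 [ 0.4929 -0.0414  0.0973] [0.5771 0.0171 0.1249] c [ 0.5458 -0.013   0.115 ]
uv rect [ 518.3 -126.8] [83.6 45.5] 3.3 stage uv [ 518.8 -127.5]
```

Emit:
{"op": "move_arm", "data": {"increments": [{"offset":[0,-0.002,0],"yaw":0,"jaw":255},{"offset":[-0.001,-0.003,0],"yaw":0,"jaw":255},{"offset":[-0.0016,-0.002,0],"yaw":0,"jaw":255},{"offset":[-0.0016,-0.001,0],"yaw":0,"jaw":255},{"offset":[-0.0016,0,0],"yaw":0,"jaw":255},{"offset":[-0.0016,0.001,0],"yaw":0,"jaw":255},{"offset":[-0.0016,0.002,0],"yaw":0,"jaw":255},{"offset":[-0.0016,0.003,0],"yaw":0,"jaw":255},{"offset":[-0.0016,0.003,0],"yaw":0,"jaw":255}]}}

```text
clock: 18.1
position: [0.5256, -0.0162, 0.1343]
ee_rot: [-0.7, -0.076, 0.074, 0.706]
ft_force: [-3.1, -0.2, 3.4]
grip_width: 0.134
```

Run:
```python
from h import *
o=state();goal([.5261,-.0162,.130],102.3)
```

```text
{'clock': 18.1, 'joint_pos': [-0.731, 0.258, 0.779, 1.896, -0.216, 1.068, 1.919], 'position': [0.526, -0.016, 0.134], 'ee_rot': [-0.7, -0.076, 0.074, 0.706], 'ft_force': [-3.134, -0.245, 3.393], 'torque': [-0.017, 0.606, 0.004], 'grip_width': 0.134}
[[0.977, 0.002, -0.211], [0.211, 0.009, 0.977], [0.004, -1.0, 0.008]]
offset [0.0004, 0.0043, -0.0001] yaw -0.09 now zang 102.21
```

Emit:
{"op": "move_arm", "data": {"increments": [{"offset":[0.0004,0.001,0],"yaw":0,"jaw":255},{"offset":[0.0004,0.002,0],"yaw":0,"jaw":255},{"offset":[0.0004,0.003,0],"yaw":0,"jaw":255},{"offset":[0.0004,0.004,0],"yaw":0,"jaw":255},{"offset":[0.0004,0.004,0],"yaw":0,"jaw":255}]}}

```text
clock: 18.52
position: [0.5258, -0.0162, 0.1301]
ee_rot: [-0.7, -0.076, 0.074, 0.706]
ft_force: [-4.8, -0.0, 5.1]
grip_width: 0.133
```

Run:
```python
from ov import *
o=state();s,Q,n=tilt()
F=frame([.534,-.0147,.106-.007]);it=(0,0,.08,.044,.005)
cv2.imwrite('pics/c9.png',draw(s,F,[(it,(0,255,0)),((0,0,.104,.064,-.005),(0,0,255))],300,190,70,52,11))
C=cloud(s);g=s['pixels'].astype(int).sum(2)
m=(C[...,2]>.07)&(C[...,2]<.135)&(g<130)&(np.hypot(C[...,0]-.55,C[...,1]+.01)<.055)
P=C[m];d=(P-Q.mean(0))@n;D=P[(d<-.006)&(d>-.016)];q=np.linalg.svd(D-D.mean(0),full_matrices=False)[2][2];print('stage plate',len(D),q*np.sign(q[2]),np.median((D-Q.mean(0))@n))
```

```text
{'clock': 18.517, 'joint_pos': [-0.728, 0.265, 0.776, 1.899, -0.222, 1.06, 1.924], 'position': [0.526, -0.016, 0.13], 'ee_rot': [-0.7, -0.076, 0.074, 0.706], 'ft_force': [-4.83, -0.019, 5.078], 'torque': [-0.105, 1.146, 0.015], 'grip_width': 0.133}
[[0.977, 0.002, -0.211], [0.211, 0.009, 0.977], [0.003, -1.0, 0.008]]
274 200 n [-0.249 -0.072  0.966] tilt 0.262 [ 0.4954 -0.0424  0.093 ] [0.5727 0.0139 0.1162] c [ 0.544  -0.0132  0.1073]
uv rect [ 518.2 -125.6] [81.  46.3] 1.0 stage uv [ 518.8 -127.5]
stage plate 252 [-0.23600743 -0.07711029  0.968687  ] -0.01040809037872828
```

View pics/c9.png

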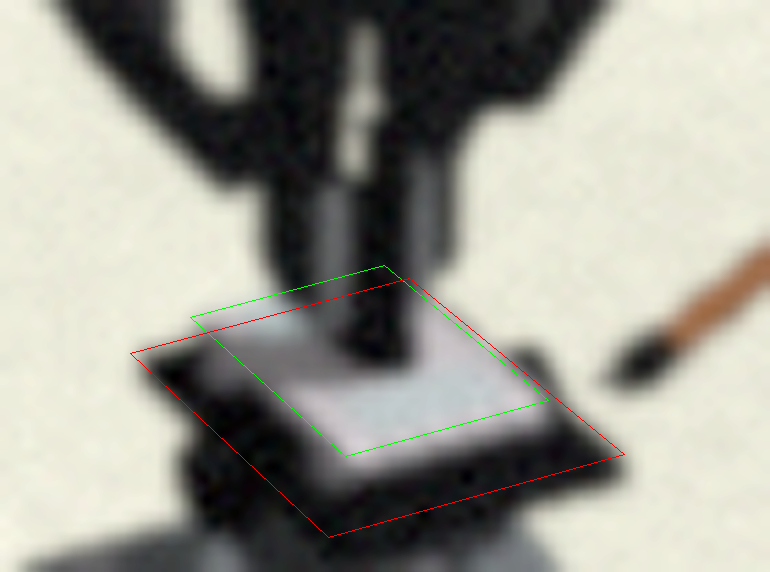

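Emit:
{"op": "move_arm", "data": {"increments": [{"offset":[-0.0005,0,0],"yaw":0,"jaw":255},{"offset":[-0.0008,0,0],"yaw":0,"jaw":255},{"offset":[-0.0008,0,0],"yaw":0,"jaw":255}]}}

```text
clock: 18.82
position: [0.5256, -0.0162, 0.1305]
ee_rot: [-0.7, -0.077, 0.074, 0.706]
ft_force: [-2.0, -0.2, 4.4]
grip_width: 0.138
```

Run:
```python
from ov import *
o=state();s,Q,n=tilt()
```

```text
{'clock': 18.817, 'joint_pos': [-0.729, 0.263, 0.777, 1.9, -0.221, 1.06, 1.923], 'position': [0.526, -0.016, 0.13], 'ee_rot': [-0.7, -0.077, 0.074, 0.706], 'ft_force': [-1.987, -0.193, 4.352], 'torque': [-0.014, 0.512, 0.054], 'grip_width': 0.138}
[[0.977, 0.003, -0.212], [0.211, 0.009, 0.977], [0.005, -1.0, 0.008]]
273 198 n [-0.257 -0.068  0.964] tilt 0.269 [ 0.4915 -0.0419  0.0907] [0.5745 0.0144 0.1176] c [ 0.5446 -0.013   0.1081]
uv rect [ 515.5 -125.5] [81.6 45.9] 0.5 stage uv [ 518.8 -127.5]
```

Run:
```python
from ov import *
A=[]
for i in range(8):
    manip.camera('scene');o=manip.get_obs();A.append([*o['ft_force'],*o['torque'],*o['position']])
A=np.array(A);print(A.mean(0).round(3),A.std(0).round(3));f=A.mean(0)
for L in(.225,.235,.245): print(L,'rx',(-L*f[0]-f[4])/f[2])
tilt()
```

```text
[-2.344e+00  4.150e-01  5.360e+00 -3.000e-03  5.210e-01  3.000e-03
  5.260e-01 -1.600e-02  1.300e-01] [0.429 0.208 0.389 0.012 0.036 0.033 0.    0.    0.   ]
0.225 rx 0.0012046336796472628
0.235 rx 0.005576789585122833
0.245 rx 0.009948945490598405
272 198 n [-0.256 -0.066  0.964] tilt 0.268 [ 0.4944 -0.0417  0.0922] [0.5743 0.0147 0.1168] c [ 0.5445 -0.0127  0.1079]
uv rect [ 517.4 -125.8] [44.5 79.8] 89.5 stage uv [ 518.8 -127.5]
```

Run:
```python
from h import *
print(manip.hand_in());state()
```

```text
the job is handed in; nothing more can be done
None
the job is handed in; nothing more can be done
```

The timer is wound and the carrier is on the sloped stage, still gripped and pressed part of the way down. I handed the job in at about 19 s on the robot's clock; no verdict was reported.

- **Timer:** I gripped the grey timer's key and turned it clockwise in stages until it stopped and slipped in the fingers at 0.6 N m. A top picture afterwards showed the wing had turned about 132° (2.30 rad). With the start angle judged from the housing's yaw (about 0.5 rad), that puts it at its 2.8 rad stop. The orange timer was not touched.
- **Tilt:** The moves cannot tilt the tool, and pressing did not turn the carrier in the grip. I lowered it onto the high rail, eased the jaws so it settled flush on both rails, and took a top picture. That showed it about 1.5 mm too far up the slope, so I gripped it again and shifted it back about 1.5 mm.
- **Last checks:**
  - The carrier's tilt is 0.268 rad; the stage measured 0.275 rad.
  - Upward force is about 5.4 N, which means the stage is pressed about 6 mm of its 15 mm. The tool's drop suggests 6.7 mm.
  - The averaged load falls within about 7 mm of the stage centre, between the rails.
- **Less certain:**
  - Final centring, about 1 mm by the tool's movement, has no second top picture behind it because the arm blocks that view. The scene camera read 1–2 mm different, about its calibration error.
  - A single force reading had suggested a load well down the slope, but averaging eight did not bear that out.
  - A sideways force of about 2.3 N remains, mostly what the slope itself produces.

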